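Complete a sampling kit under an indexed swing cover

TASK

Complete the sampling kit in the stand's tray so that it holds exactly one of each type: tube block, jar, dropper bottle, slide box and tape roll. First pull up the spring index knob, swing the clear cover fully aside and let the knob lock it in its open notch; then take from the bench only the types that the tray lacks and set each upright on the floor of an empty compartment, leaving on the bench any that would be a duplicate and leaving in place what is already packed. Once all are in, swing the cover back over the tray, lock it in its closed notch with the knob fully down, and do not disturb the reagent bottle, the timer or the cup rack.

Things in the scene. Friction and masses are not known exactly. Their poses are not given: they have to be found in the camera images.
- stand: Fixed packing stand. Origin at bench level under the tray's centre; z up. White platform 30 mm high, -90 to +190 mm in its x, -120 to +225 mm in its y. On it, centred, a grey tray 144 by 214 mm (x, y) with 2 x 3 compartments 66 mm square inside; floor 34 mm over the bench, walls 4 mm thick, 10 mm high (top at 44 mm). A pivot post 24 mm thick stands at (100, 125) mm and carries the swing cover.
- bay0 (a point): Centre of the floor of the near right (-x, -y) tray compartment, in the stand's axes; 66 mm square inside. Any type may lie in any compartment; there is room for only one thing in each.
- bay1 (a point): Centre of the floor of the near middle (-x) tray compartment, in the stand's axes; 66 mm square inside. Any type may lie in any compartment; there is room for only one thing in each.
- bay2 (a point): Centre of the floor of the near left (-x, +y) tray compartment, in the stand's axes; 66 mm square inside. Any type may lie in any compartment; there is room for only one thing in each.
- bay3 (a point): Centre of the floor of the far right (+x, -y) tray compartment, in the stand's axes; 66 mm square inside. Any type may lie in any compartment; there is room for only one thing in each.
- bay4 (a point): Centre of the floor of the far middle (+x) tray compartment, in the stand's axes; 66 mm square inside. Any type may lie in any compartment; there is room for only one thing in each.
- bay5 (a point): Centre of the floor of the far left (+x, +y) tray compartment, in the stand's axes; 66 mm square inside. Any type may lie in any compartment; there is room for only one thing in each.
- pivot (a point): Point on the cover's vertical pivot axis, just above the hub, 118 mm over the bench, (100, 125) mm from the stand's origin in its axes. A steel index quadrant with two notches lies round the post on the stand's +x +y side, 86 to 96 mm over the bench.
- knob_grip (a point): Centre of the black index knob: upright cylinder 26 mm across, 30 mm high, underside 116 mm and top 146 mm over the bench when down, 6 mm above the tail arm of the cover, on which it rides 70 mm from the pivot axis: out along the stand's +x at cover = 0, along its +y at cover = 1.57. Grip it at any yaw, up to 5 mm above or below this point.
- cover (a joint): Angle of the clear swing cover (plate 170 by 240 mm, 104 to 109 mm over the bench) about its vertical pivot, rad, anticlockwise from above. Notches: 0, over the tray, and 1.571, aside beyond the tray's +x side. Stops at -0.04 and 1.61; notch play 0.02. Turns freely (0.03 N m) while the knob is held up; cannot turn with the knob down in a notch.
- index_knob (a joint): How far the spring index knob is pulled up, m. 0: fully down, its pin in a notch. Clear of the notch above 0.009; top stop 0.016; resting on the quadrant between notches it reads about 0.008. Its spring pulls down with 5.5 N at 0 and 9.5 N at 0.016; let go over a notch it snaps in and locks.
- stock_block: Stock on the bench: tube block: square aluminium block 44 x 44 mm, 34 mm high, with four dark round holes in its top, 120 g. Stands upright. Origin at the centre of its underside, z up along its axis. Always present.
- stock_jar: Stock on the bench: specimen jar: off-white cylinder 40 mm across and 42 mm high with a white screw cap 44 mm across on top, 56 mm high in all, 45 g. Stands upright. Origin at the centre of its underside, z up along its axis. Always present.
- stock_bottle: Stock on the bench: small dropper bottle: white cylinder 34 mm across and 46 mm high, then a thin nozzle (18 mm across or less), 64 mm high in all, 40 g. Stands upright. Origin at the centre of its underside, z up along its axis. Always present.
- stock_slidebox: Stock on the bench: microscope-slide box: grey box 52 mm (its x) by 36 mm (its y), 32 mm high, thin black seam line round it at 22 mm, 70 g. Stands upright. Origin at the centre of its underside, z up along its axis. Always present.
- stock_roll: Stock on the bench: roll of label tape on its end: paper-white cylinder 46 mm across, 36 mm high, with a brown core, 50 g. Stands upright. Origin at the centre of its underside, z up along its axis. Always present.
- kit_block: Already packed: the same tube block as stock_block, standing in one of the tray's compartments. Absent (None) in starts in which the kit still lacks this type. Same origin.
- kit_jar: Already packed: the same specimen jar as stock_jar, standing in one of the tray's compartments. Absent (None) in starts in which the kit still lacks this type. Same origin.
- kit_bottle: Already packed: the same small dropper bottle as stock_bottle, standing in one of the tray's compartments. Absent (None) in starts in which the kit still lacks this type. Same origin.
- kit_slidebox: Already packed: the same microscope-slide box as stock_slidebox, standing in one of the tray's compartments. Absent (None) in starts in which the kit still lacks this type. Same origin.
- kit_roll: Already packed: the same roll of label tape on its end as stock_roll, standing in one of the tray's compartments. Absent (None) in starts in which the kit still lacks this type. Same origin.
- reagent: Bystander: amber reagent bottle with a blue cap, 72 mm across, 170 mm high. Origin at the centre of its underside.
- timer: Bystander: small black bench timer, 30 x 75 x 65 mm. Origin at the centre of its underside.
- cuprack: Bystander: orange rack with two red-capped cups, 90 x 120 mm, 90 mm high. Origin at the centre of its underside.
Things that resemble listed ones, but are neither listed nor needed, are in the scene too. What is shaped like the stock_bottle but green, orange or turquoise is not meant.

How it is judged:
By the outcome, as a careful person would: the job done as asked, in the order asked, and still so for the second after the job is handed in, with the robot touching nothing.
Of kit_block, kit_jar, kit_bottle, kit_slidebox, kit_roll only 1 to 2 are there at a start; the rules pass over those that are not, and their reading is None.
At some moment in a run one of stock_block, stock_slidebox, stock_roll may be knocked a few centimetres aside while the robot is not near it.
It also fails if it takes over 200 s, if anything falls off the work surface, if the arm or the gripper's body presses on something with over 40 N, if the wrist force passes 120 N, or if a joint passes its speed limit or range.

ROBOT

A 7-joint arm with a two-finger parallel gripper is mounted at the origin on the work surface. World frame = base frame: x ahead of the robot, y to its left, z up, the work surface at z = 0. Lengths are in mm, angles in rad, forces in N, time in s.
With the tool pointing down it reaches from about 400 to 875 mm from the base axis. Payload 6.5 kg.
Tool frame: the origin (TCP) lies midway between the tips of the shut fingers; the grasp point (between the pads) lies r.hold_point_z behind it (r.hold_point_z is the distance from the TCP to the grasp point, in mm); z points along the fingers, x is the direction in which the jaws open and shut, and the axes are right-handed (so a half turn about z gives the same grasp; the last joint's range is limited). The gripper opens to 88 mm and grips with 3 to 60 N. Pads are 18 mm wide; open, the fingers measure 123 mm over their backs; the gripper's body (75 mm by 187 mm) begins 45 mm behind the grasp point.
Start: joints at [1.215, 0.536, -0.004, 1.538, 0.003, 1.067, -0.071], TCP at [185.74, -622.889, 238.716] pointing down, gripper open.
Joint ranges: [-2.7, 2.7], [-0.37, 2.16], [-1.27, 1.26], [0.24, 2.4], [-1.31, 4.45], [0.19, 1.91], [-2.76, 2.76]. Speed limits (rad/s): [2.39, 2.39, 3.14, 3.14, 3.14, 3.14, 3.14].

INTERFACE

Orientations are given as a 3x3 rotation matrix whose columns are the frame's x, y, z axes.
In Python, from rig import r, optics gives the robot as it stands.
- The arm moves only by the tool servo_tool, never from a script. Its argument "plan" is a list of rows, each an object with "gripper": the opening in per cent of the stroke, from 0 (shut) to 100 (fully open); "xyz": the shift along the tool's x, y, z in m, a list of three; "rot": the turn, a rotation vector about the tool's x, y, z in degrees, a list of three. A call has 1 to 8 rows; each row shifts and turns the commanded pose from where the row before left it, along the tool's axes as they then stand; what a row does not reach is not made up. A row lasts 1/10 s, in which the tool goes at most 50 mm and 8.59 degrees, less where a joint would pass 70% of its speed; a pose out of reach is approached as far as the arm can. A call is refused whole if a number of a shift passes 0.05 or a number of a turn 8.59, either way. A call with a gripper value outside its range is refused whole. The fingers move at their own pace and stop on an object; "squeeze" is the grip in N (left out, the last holds). Time passes only in rows, so rows that do not move let the fingers close. It gives the time, the measured TCP pose, the force and the opening at its end, in the units of the state.
- r.state(): the state, without advancing time (a new reading comes with each control period).
- optics.snapshot(name): name is "scene" or "top"; returns a dict with "frame" (480x640x3 uint8, blue, green, red), "mtx" (3x3 intrinsics, pixels), "rvec" (rotation vector, rad) and "tvec" (3), from world to camera coordinates, as OpenCV has them. Camera axes: x right, y down, z forward; pixel columns grow to the right and rows downward; lengths in mm; the calibration is good to about 2 mm. A picture is of the moment at which its call begins. There is no depth.
- r.hand_in(): hands the job in, once; it reports no verdict.
The state is a dict: "time": time; "q": joint angles; "dq": joint speeds; "joint_efforts": joint torques, N m; "tcp_pos": TCP position; "tool_rot": TCP orientation; "wrist_force": force on the tool from outside, world axes, zero at the start; "moment": the same for the moment, N m; "grip_width": opening from 0.0 (shut) to 1.0 (fully open).
Only numpy, scipy, OpenCV 4.12 (cv2) and the standard library are available. Lean on these libraries where they do the work, as an engineer would, in place of code of your own. Each camera call takes 0.05 s, during which the arm holds its last target. There are 200 camera calls.

## Working session

There is one attempt and no reset: what is moved stays moved. The work goes in short steps, Python scripts to look and compute and a tool call to move; the robot and the scene stay as the last step left them, time stands still between calls to the robot, and variables do not carry over. Pictures are saved under pics/ and viewed, about 12 in all and at most 16, crops included, and the job is handed in when it is done.

Besides the shell and the picture viewer there is one more tool, called after "Emit:" in YAML: its name, and indented under it one key for each argument. servo_tool: Moves the arm, as the interface text tells. Its arguments: {"type":"object","properties":{"plan":{"type":"array","items":{"type":"object","properties":{"gripper":{"type":"number"},"xyz":{"type":"array","items":{"type":"number"}},"rot":{"type":"array","items":{"type":"number"}}}}},"squeeze":{"type":"number"}},"required":["plan"]}

```bash
mkdir -p pics; ls
python3 - <<'E'
from rig import r, optics
import cv2,numpy as np
s=r.state();print(s['time'],s['tcp_pos'],np.round(s['tool_rot'],3).tolist(),s['grip_width'],r.hold_point_z)
for n in("scene","top"):
    d=optics.snapshot(n);cv2.imwrite(f"pics/{n}0.png",d['frame'])
    R=cv2.Rodrigues(d['rvec'])[0];print(n,d['mtx'].tolist(),(-R.T@np.ravel(d['tvec'])).round(1),R.round(3).tolist())
E
```

```text
pics
0.0 [ 185.57285103 -622.31536516  237.85303479] [[0.286, -0.958, -0.001], [-0.958, -0.286, 0.002], [-0.002, 0.0, -1.0]] 1.0019046497724033 18.700000000000003
scene [[459.78986170584056, 0.0, 326.3141332789892], [0.0, 459.78986170584056, 244.38731436631656], [0.0, 0.0, 1.0]] [1311.4 -253.3  766.8] [[0.338, 0.941, -0.02], [0.566, -0.22, -0.795], [-0.752, 0.257, -0.607]]
top [[436.41300784195687, 0.0, 317.22119730087525], [0.0, 436.41300784195687, 237.65182367753073], [0.0, 0.0, 1.0]] [ 405.    44.  1138.1] [[0.018, -1.0, 0.011], [-0.995, -0.019, -0.101], [0.101, -0.009, -0.995]]
```

View pics/scene0.png

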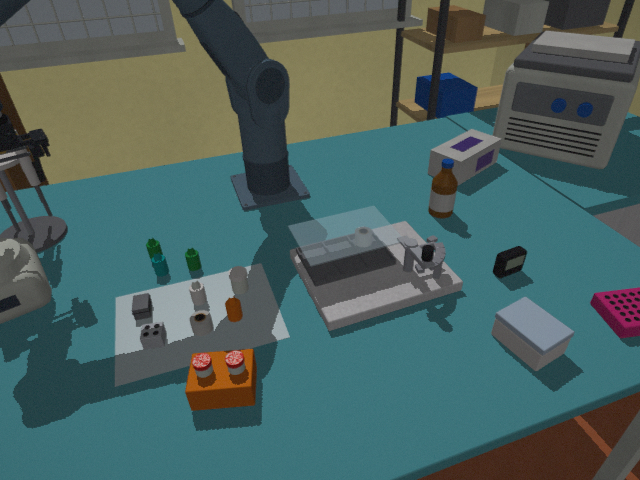

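View pics/top0.png

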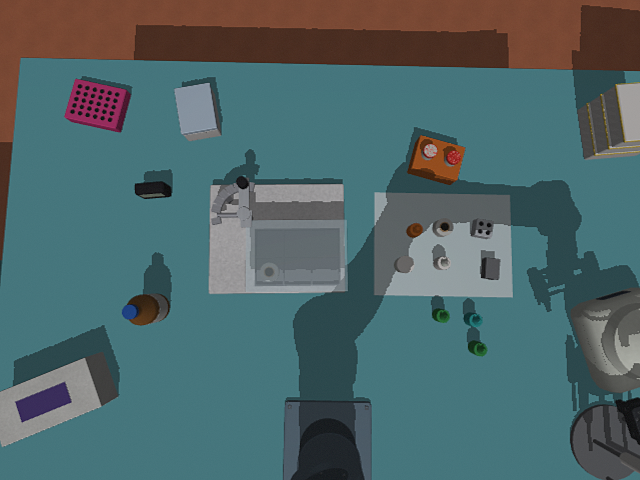

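The scene view (pictures 1-2) shows the stand at about (375,270) and the stock mat at about (200,320). In the top view the stand spans (210-346, 183-293), the knob is near (242,183), and the stock is at (400-492, 225-268). I'll enlarge both areas.

```bash
cat > h.py <<'E'
from rig import r, optics
import cv2,numpy as np
def ray(d,u,v,z):
    R=cv2.Rodrigues(d['rvec'])[0];t=np.ravel(d['tvec'])
    c=-R.T@t;p=cv2.undistortPoints(np.array([[[u,v]]],float),d['mtx'],None).ravel()
    w=R.T@np.array([p[0],p[1],1]);return c+w*(z-c[2])/w[2]
def proj(d,P):
    return cv2.projectPoints(np.array(P,float).reshape(-1,1,3),d['rvec'],d['tvec'],d['mtx'],None)[0].reshape(-1,2)
def crop(f,x0,y0,w,h,W=400):
    return cv2.resize(f[y0:y0+h,x0:x0+w],(W,int(W*h/w)),interpolation=cv2.INTER_CUBIC)
def st():
    s=r.state();print('t',round(s['time'],2),'tcp',np.round(s['tcp_pos'],1),'x',np.round(s['tool_rot'][:,0],3),'z',np.round(s['tool_rot'][:,2],3),'F',np.round(s['wrist_force'],1),'g',round(s['grip_width'],3));return s
E
python3 - <<'E'
from h import *
a=optics.snapshot('top')['frame'];b=optics.snapshot('scene')['frame']
r1=np.hstack([crop(a,205,175,150,112),crop(a,370,185,150,112)])
r2=np.hstack([crop(b,285,200,190,142),crop(b,110,240,190,142)])
cv2.imwrite('pics/c1.png',np.vstack([r1,r2]))
E
```

```text
(no output)
```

View pics/c1.png

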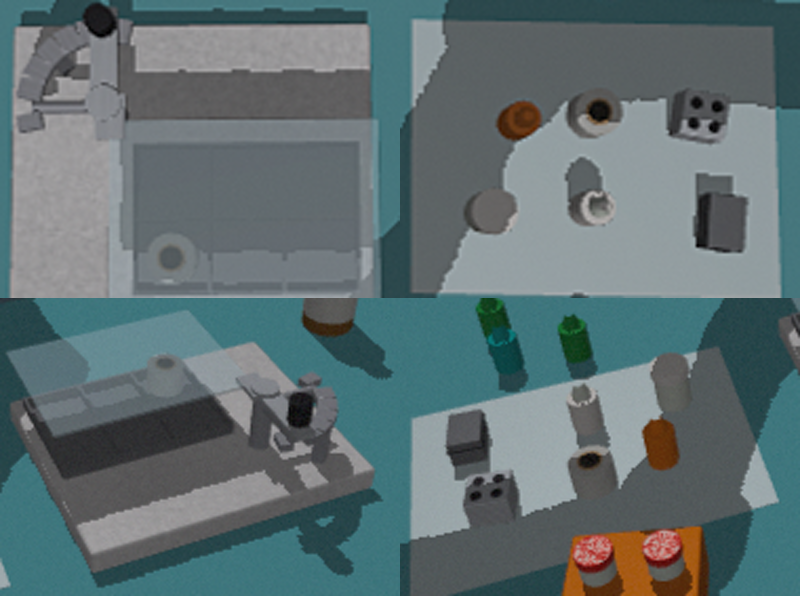

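The zoom (picture 3) shows the stock: top left of the right panel an orange decoy, then the roll (brown core), the block (4 holes), the jar (capped, left), the white bottle (centre) and the slide box (right). One round white thing is packed in bay2 under the cover. The tray is shaded, so I'll identify the packed items once the cover is open. Next I'll measure the stand, knob and stock.

Run:
```python
from h import *
d=optics.snapshot('top');f=d['frame'];hsv=cv2.cvtColor(f,cv2.COLOR_BGR2HSV)
m=(hsv[...,1]<60).astype(np.uint8)*255
m=cv2.morphologyEx(m,cv2.MORPH_OPEN,np.ones((5,5)))
roi=np.zeros_like(m);roi[170:305,195:360]=m[170:305,195:360]
c=max(cv2.findContours(roi,cv2.RETR_EXTERNAL,cv2.CHAIN_APPROX_NONE)[0],key=cv2.contourArea)
P=np.array([ray(d,u,v,30)[:2] for u,v in c[:,0]],np.float32)
print(cv2.minAreaRect(P)); print('bbox',cv2.boundingRect(c))
# per edge line fits
xm,xM=P[:,0].min(),P[:,0].max();ym,yM=P[:,1].min(),P[:,1].max()
mid=lambda v,a,b:(v>a+30)&(v<b-30)
for n,k in(('nearx',mid(P[:,1],ym,yM)&(P[:,0]<xm+20)),('farx',mid(P[:,1],ym,yM)&(P[:,0]>xM-20)),('right',mid(P[:,0],xm,xM)&(P[:,1]<ym+20)),('left',mid(P[:,0],xm,xM)&(P[:,1]>yM-20))):
    l=cv2.fitLine(P[k],cv2.DIST_HUBER,0,.01,.01).ravel();print(n,k.sum(),l.round(3))
s=optics.snapshot('scene')
# knob
def dark(d,x,y,w,h,th):
    g=d['frame'][y:y+h,x:x+w].max(2);k=(g<th).astype(np.uint8)
    n,l,stt,ce=cv2.connectedComponentsWithStats(k);i=1+np.argmax(stt[1:,4]);print(stt[i],ce[i]+[x,y]);return ce[i]+[x,y]
kt=dark(d,230,172,25,20,45);ks=dark(s,415,240,25,25,45)
print('knobtop z146',ray(d,*kt,146),'scene z131',ray(s,*ks,131))
for n,u,v,z in(('roll',443,227.5,36),('block',481.5,228.5,34),('jar',404,264,56),('bottle',442,263.5,64),('slide',491,266,32),('pivot',244,213,114)):
    print(n,ray(d,u,v,z).round(1))
st()
```

```text
((525.005126953125, 137.56405639648438), (297.77398681640625, 345.4141845703125), 1.600535273551941)
bbox (209, 177, 137, 117)
nearx 116 [ 2.90000e-02 -1.00000e+00  3.76181e+02  1.65443e+02]
farx 111 [ 2.00000e-02 -1.00000e+00  6.55248e+02  1.11628e+02]
right 93 [ 9.99000e-01  3.30000e-02  5.24091e+02 -3.35090e+01]
left 93 [1.00000e+00 2.80000e-02 5.36275e+02 3.09213e+02]
[  6   4  13  13 116] [241.93965517 182.10344828]
[  7   5  12  17 166] [427.14457831 252.97590361]
knobtop z146 [631.38325952 211.25685665 146.        ] scene z131 [633.68064095 213.60695221 131.        ]
roll [ 548.8 -286.4   36. ]
block [ 548.4 -385.8   34. ]
jar [ 453.  -182.3   56. ]
bottle [ 455.6 -274.5   64. ]
slide [ 453.  -408.9   32. ]
pivot [564.3 209.2 114. ]
t 0.3 tcp [ 185.7 -622.7  238.4] x [ 0.286 -0.958 -0.001] z [-0.     0.001 -1.   ] F [ 0.  -0.4  0.7] g 1.001
```

Stand pose: origin (467,84), yaw about 1.6°. This puts the pivot at (564,211) and the knob at (634,213), and the direct knob fixes (631-634, 211-214) agree. I'll move above the knob now.

Emit:
servo_tool:
  plan:
    - {"rot": [0,0,7.5],"gripper": 100}
    - {"rot": [0,0,7.5]}
    - {"xyz": [-0.041,-0.0235,0]}
    - {"xyz": [-0.041,-0.0235,0]}
    - {"xyz": [-0.041,-0.0235,0]}
    - {"xyz": [-0.041,-0.0235,0]}
    - {"xyz": [-0.041,-0.0235,0]}
    - {"xyz": [-0.041,-0.0235,0]}

```text
invalid input at $.plan[0]: expected keys gripper, xyz, rot
```

Emit:
servo_tool:
  plan:
    - {"xyz": [-0.041,-0.0235,0],"gripper": 65}
    - {"xyz": [-0.041,-0.0235,0]}
    - {"xyz": [-0.041,-0.0235,0]}
    - {"xyz": [-0.041,-0.0235,0]}
    - {"xyz": [-0.041,-0.0235,0]}
    - {"xyz": [-0.041,-0.0235,0]}
    - {"xyz": [-0.041,-0.0235,0]}
    - {"xyz": [-0.041,-0.0235,0]}

```text
invalid input at $.plan[0]: expected keys gripper, xyz, rot
```

Emit:
servo_tool:
  plan:
    - {"xyz": [-0.041,-0.0235,0]}
    - {"xyz": [-0.041,-0.0235,0]}
    - {"xyz": [-0.041,-0.0235,0]}
    - {"xyz": [-0.041,-0.0235,0]}
    - {}
    - {}

```text
invalid input at $.plan[0]: expected keys gripper, xyz, rot
```

All keys are needed in every row.

Emit:
servo_tool:
  plan:
    - {"xyz": [0,0,0],"rot": [0,0,7.5],"gripper": 100}
    - {"xyz": [0,0,0],"rot": [0,0,7.5],"gripper": 100}
    - {"xyz": [-0.041,-0.0235,0],"rot": [0,0,0],"gripper": 100}
    - {"xyz": [-0.041,-0.0235,0],"rot": [0,0,0],"gripper": 100}
    - {"xyz": [-0.041,-0.0235,0],"rot": [0,0,0],"gripper": 100}
    - {"xyz": [-0.041,-0.0235,0],"rot": [0,0,0],"gripper": 100}
    - {"xyz": [-0.041,-0.0235,0],"rot": [0,0,0],"gripper": 100}
    - {"xyz": [-0.041,-0.0235,0],"rot": [0,0,0],"gripper": 100}

```text
time: 1.1
tcp_pos: [320.5, -371.3, 238.9]
tool_rot: [[0.028, -1.0, 0.0], [-1.0, -0.028, -0.0], [0.0, -0.0, -1.0]]
wrist_force: [1.5, -0.2, -0.2]
grip_width: 0.997
```

Emit:
servo_tool:
  plan:
    - {"xyz": [-0.041,-0.0235,0],"rot": [0,0,0],"gripper": 65}
    - {"xyz": [-0.041,-0.0235,0],"rot": [0,0,0],"gripper": 65}
    - {"xyz": [-0.041,-0.0235,0],"rot": [0,0,0],"gripper": 65}
    - {"xyz": [-0.041,-0.0235,0],"rot": [0,0,0],"gripper": 65}
    - {"xyz": [-0.041,-0.0235,0],"rot": [0,0,0],"gripper": 65}
    - {"xyz": [-0.041,-0.0235,0],"rot": [0,0,0],"gripper": 65}
    - {"xyz": [-0.041,-0.0235,0],"rot": [0,0,0],"gripper": 65}
    - {"xyz": [-0.041,-0.0235,0],"rot": [0,0,0],"gripper": 65}

```text
time: 1.9
tcp_pos: [499.2, -38.2, 239.0]
tool_rot: [[0.028, -1.0, 0.001], [-1.0, -0.028, -0.0], [0.0, -0.001, -1.0]]
wrist_force: [0.4, -0.8, 1.0]
grip_width: 0.654
```

Emit:
servo_tool:
  plan:
    - {"xyz": [-0.041,-0.0235,0],"rot": [0,0,0],"gripper": 65}
    - {"xyz": [-0.041,-0.0235,0],"rot": [0,0,0],"gripper": 65}
    - {"xyz": [-0.041,-0.0235,0],"rot": [0,0,0],"gripper": 65}
    - {"xyz": [-0.041,-0.0235,0],"rot": [0,0,0],"gripper": 65}
    - {"xyz": [0,0,0],"rot": [0,0,0],"gripper": 65}
    - {"xyz": [0,0,0],"rot": [0,0,0],"gripper": 65}

```text
time: 2.5
tcp_pos: [587.7, 127.5, 238.2]
tool_rot: [[0.03, -1.0, -0.001], [-1.0, -0.03, -0.0], [0.0, 0.001, -1.0]]
wrist_force: [-0.6, -1.1, 0.1]
grip_width: 0.653
```

Emit:
servo_tool:
  plan:
    - {"xyz": [-0.042,-0.024,0],"rot": [0,0,0],"gripper": 65}
    - {"xyz": [-0.0417,-0.0237,0],"rot": [0,0,0],"gripper": 65}
    - {"xyz": [0,0,0.035],"rot": [0,0,0],"gripper": 65}
    - {"xyz": [0,0,0.035],"rot": [0,0,0],"gripper": 65}
    - {"xyz": [0,0,0],"rot": [0,0,0],"gripper": 65}

```text
time: 3.0
tcp_pos: [630.0, 208.0, 163.8]
tool_rot: [[0.026, -1.0, -0.009], [-1.0, -0.026, -0.005], [0.005, 0.009, -1.0]]
wrist_force: [-0.1, -0.5, 0.6]
grip_width: 0.649
```

Run:
```python
from h import *
st()
d=optics.snapshot('scene');a=optics.snapshot('top')
k=np.array([633,212.5]);print(proj(d,[[*k,146],[*k,116]]))
cv2.imwrite('pics/k1.png',np.hstack([crop(d['frame'],380,190,100,100),crop(a['frame'],200,150,100,100)]))
```

```text
t 3.0 tcp [630.  208.  163.8] x [ 0.026 -1.     0.005] z [-0.009 -0.005 -1.   ] F [-0.1 -0.5  0.6] g 0.649
[[427.31764022 247.54335633]
 [425.78903136 258.18106293]]
```

View pics/k1.png

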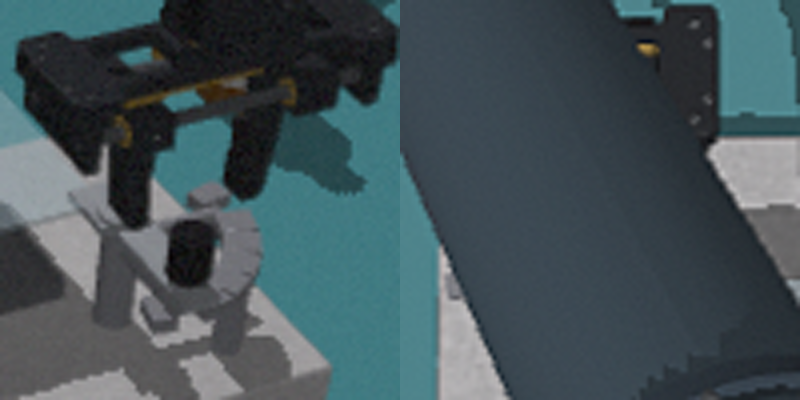

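Picture 4 shows the fingers straddling above the knob, which is at crop (190,252). Descending in steps.

Emit:
servo_tool:
  plan:
    - {"xyz": [-0.002,-0.001,0.02],"rot": [0,0,0],"gripper": 65}
    - {"xyz": [-0.0,-0.0,0.015],"rot": [0,0,0],"gripper": 65}
    - {"xyz": [0,0,0],"rot": [0,0,0],"gripper": 65}
    - {"xyz": [0,0,0],"rot": [0,0,0],"gripper": 65}

```text
time: 3.5
tcp_pos: [634.5, 213.4, 134.6]
tool_rot: [[0.028, -1.0, 0.001], [-1.0, -0.028, 0.0], [-0.0, -0.001, -1.0]]
wrist_force: [0.2, 0.0, 0.7]
grip_width: 0.652
```

Emit:
servo_tool:
  plan:
    - {"xyz": [0,0,0.01],"rot": [0,0,0],"gripper": 65}
    - {"xyz": [0,0,0.009],"rot": [0,0,0],"gripper": 65}
    - {"xyz": [0,0,0],"rot": [0,0,0],"gripper": 65}
    - {"xyz": [0,0,0],"rot": [0,0,0],"gripper": 0}
    - {"xyz": [0,0,0],"rot": [0,0,0],"gripper": 0}
    - {"xyz": [0,0,0],"rot": [0,0,0],"gripper": 0}
    - {"xyz": [0,0,0],"rot": [0,0,0],"gripper": 0}
    - {"xyz": [0,0,0],"rot": [0,0,0],"gripper": 0}
  squeeze: 40

```text
time: 4.3
tcp_pos: [634.4, 213.6, 115.0]
tool_rot: [[0.028, -1.0, 0.0], [-1.0, -0.028, -0.0], [0.0, -0.0, -1.0]]
wrist_force: [-0.7, -0.1, 1.3]
grip_width: 0.286
```

Emit:
servo_tool:
  plan:
    - {"xyz": [0,0,-0.005],"rot": [0,0,0],"gripper": 0}
    - {"xyz": [0,0,-0.004],"rot": [0,0,0],"gripper": 0}
    - {"xyz": [0,0,-0.004],"rot": [0,0,0],"gripper": 0}
    - {"xyz": [0,0,0],"rot": [0,0,0],"gripper": 0}
    - {"xyz": [0,0,0],"rot": [0,0,0],"gripper": 0}

```text
time: 4.8
tcp_pos: [634.2, 213.4, 127.4]
tool_rot: [[0.028, -1.0, -0.0], [-1.0, -0.028, -0.0], [0.0, 0.0, -1.0]]
wrist_force: [4.3, 0.2, -7.9]
grip_width: 0.282
```

Emit:
servo_tool:
  plan:
    - {"xyz": [-0.00458,0.00015,0],"rot": [0,0,-3.75],"gripper": 0}
    - {"xyz": [-0.00458,0.00015,0],"rot": [0,0,-3.75],"gripper": 0}
    - {"xyz": [-0.00458,0.00015,0],"rot": [0,0,-3.75],"gripper": 0}
    - {"xyz": [-0.00458,0.00015,0],"rot": [0,0,-3.75],"gripper": 0}
    - {"xyz": [-0.00458,0.00015,0],"rot": [0,0,-3.75],"gripper": 0}
    - {"xyz": [-0.00458,0.00015,0],"rot": [0,0,-3.75],"gripper": 0}
    - {"xyz": [-0.00458,0.00015,0],"rot": [0,0,-3.75],"gripper": 0}
    - {"xyz": [-0.00458,0.00015,0],"rot": [0,0,-3.75],"gripper": 0}

```text
time: 5.6
tcp_pos: [623.7, 248.3, 127.3]
tool_rot: [[0.526, -0.85, -0.0], [-0.85, -0.526, -0.0], [0.0, 0.0, -1.0]]
wrist_force: [3.1, -0.1, -9.1]
grip_width: 0.279
```

Emit:
servo_tool:
  plan:
    - {"xyz": [-0.00458,0.00015,0],"rot": [0,0,-3.75],"gripper": 0}
    - {"xyz": [-0.00458,0.00015,0],"rot": [0,0,-3.75],"gripper": 0}
    - {"xyz": [-0.00458,0.00015,0],"rot": [0,0,-3.75],"gripper": 0}
    - {"xyz": [-0.00458,0.00015,0],"rot": [0,0,-3.75],"gripper": 0}
    - {"xyz": [-0.00458,0.00015,0],"rot": [0,0,-3.75],"gripper": 0}
    - {"xyz": [-0.00458,0.00015,0],"rot": [0,0,-3.75],"gripper": 0}
    - {"xyz": [-0.00458,0.00015,0],"rot": [0,0,-3.75],"gripper": 0}
    - {"xyz": [-0.00458,0.00015,0],"rot": [0,0,-3.75],"gripper": 0}

```text
time: 6.4
tcp_pos: [597.2, 273.1, 127.3]
tool_rot: [[0.881, -0.473, -0.0], [-0.473, -0.881, -0.001], [-0.0, 0.001, -1.0]]
wrist_force: [3.1, 0.8, -8.9]
grip_width: 0.286
```

Emit:
servo_tool:
  plan:
    - {"xyz": [-0.00458,0.00015,0],"rot": [0,0,-3.75],"gripper": 0}
    - {"xyz": [-0.00458,0.00015,0],"rot": [0,0,-3.75],"gripper": 0}
    - {"xyz": [-0.00458,0.00015,0],"rot": [0,0,-3.75],"gripper": 0}
    - {"xyz": [-0.00458,0.00015,0],"rot": [0,0,-3.75],"gripper": 0}
    - {"xyz": [-0.00458,0.00015,0],"rot": [0,0,-3.75],"gripper": 0}
    - {"xyz": [-0.00458,0.00015,0],"rot": [0,0,-3.75],"gripper": 0}
    - {"xyz": [-0.00458,0.00015,0],"rot": [0,0,-3.75],"gripper": 0}
    - {"xyz": [-0.00458,0.00015,0],"rot": [0,0,-3.75],"gripper": 0}

```text
time: 7.2
tcp_pos: [561.8, 281.3, 127.3]
tool_rot: [[1.0, 0.031, -0.001], [0.031, -1.0, -0.001], [-0.001, 0.001, -1.0]]
wrist_force: [2.0, 0.5, -9.3]
grip_width: 0.282
```

Emit:
servo_tool:
  plan:
    - {"xyz": [0,0,0],"rot": [0,0,0],"gripper": 0}
    - {"xyz": [0,0,0],"rot": [0,0,0],"gripper": 0}

```text
time: 7.4
tcp_pos: [562.0, 281.3, 127.4]
tool_rot: [[1.0, 0.026, -0.001], [0.026, -1.0, -0.001], [-0.001, 0.001, -1.0]]
wrist_force: [2.0, -0.5, -9.1]
grip_width: 0.284
```

Emit:
servo_tool:
  plan:
    - {"xyz": [0,0,0.004],"rot": [0,0,0],"gripper": 0}
    - {"xyz": [0,0,0.004],"rot": [0,0,0],"gripper": 0}
    - {"xyz": [0,0,0.004],"rot": [0,0,0],"gripper": 0}
    - {"xyz": [0,0,0],"rot": [0,0,0],"gripper": 0}

```text
time: 7.8
tcp_pos: [562.3, 281.4, 115.4]
tool_rot: [[1.0, 0.028, -0.0], [0.028, -1.0, -0.001], [-0.0, 0.001, -1.0]]
wrist_force: [0.3, -2.2, -4.9]
grip_width: 0.283
```

Emit:
servo_tool:
  plan:
    - {"xyz": [0,0,0],"rot": [0,0,0],"gripper": 65}
    - {"xyz": [0,0,0],"rot": [0,0,0],"gripper": 65}
    - {"xyz": [0,0,0],"rot": [0,0,0],"gripper": 65}
    - {"xyz": [0,0,-0.04],"rot": [0,0,0],"gripper": 65}
    - {"xyz": [0,0,-0.05],"rot": [0,0,0],"gripper": 65}
    - {"xyz": [-0.05,0.0,0],"rot": [0,0,0],"gripper": 65}
    - {"xyz": [-0.02,0.04,0],"rot": [0,0,0],"gripper": 65}
    - {"xyz": [0,0.05,0],"rot": [0,0,0],"gripper": 65}

```text
time: 8.6
tcp_pos: [491.7, 192.4, 206.9]
tool_rot: [[0.999, 0.036, 0.001], [0.036, -0.999, 0.001], [0.001, -0.001, -1.0]]
wrist_force: [1.8, -0.6, -0.0]
grip_width: 0.65
```

Emit:
servo_tool:
  plan:
    - {"xyz": [0,0.05,0],"rot": [0,0,8.5],"gripper": 90}
    - {"xyz": [0,0.05,0],"rot": [0,0,8.5],"gripper": 90}
    - {"xyz": [0,0.05,0],"rot": [0,0,8.5],"gripper": 90}
    - {"xyz": [-0.02,0.045,0],"rot": [0,0,8.5],"gripper": 90}
    - {"xyz": [-0.025,0.04,0],"rot": [0,0,8.5],"gripper": 90}
    - {"xyz": [-0.03,0.04,0],"rot": [0,0,8.5],"gripper": 90}
    - {"xyz": [-0.035,0.035,0],"rot": [0,0,8.5],"gripper": 90}
    - {"xyz": [-0.04,0.03,0],"rot": [0,0,8.5],"gripper": 90}

```text
time: 9.4
tcp_pos: [286.0, -13.9, 212.2]
tool_rot: [[0.501, -0.865, 0.006], [-0.865, -0.501, 0.007], [-0.003, -0.009, -1.0]]
wrist_force: [0.3, -0.2, 1.1]
grip_width: 0.898
```

Run:
```python
from h import *
s=st();print(np.round(s['q'],2))
b=optics.snapshot('scene');a=optics.snapshot('top')
np.savez('s1.npz',a=a['frame'],b=b['frame'])
g=lambda f:np.clip((f/255.)**.6*255,0,255).astype(np.uint8)
A,B=g(a['frame']),g(b['frame'])
r1=np.hstack([crop(A,205,175,150,112),crop(A,370,185,150,112)])
r2=np.hstack([crop(B,285,200,190,142),crop(B,110,240,190,142)])
cv2.imwrite('pics/c2.png',np.vstack([r1,r2]))
```

```text
t 9.4 tcp [286.  -13.9 212.2] x [ 0.501 -0.865 -0.003] z [ 0.006  0.007 -1.   ] F [ 0.3 -0.2  1.1] g 0.898
[ 0.71 -0.05 -0.76  2.38 -0.06  0.79 -1.06]
```

View pics/c2.png

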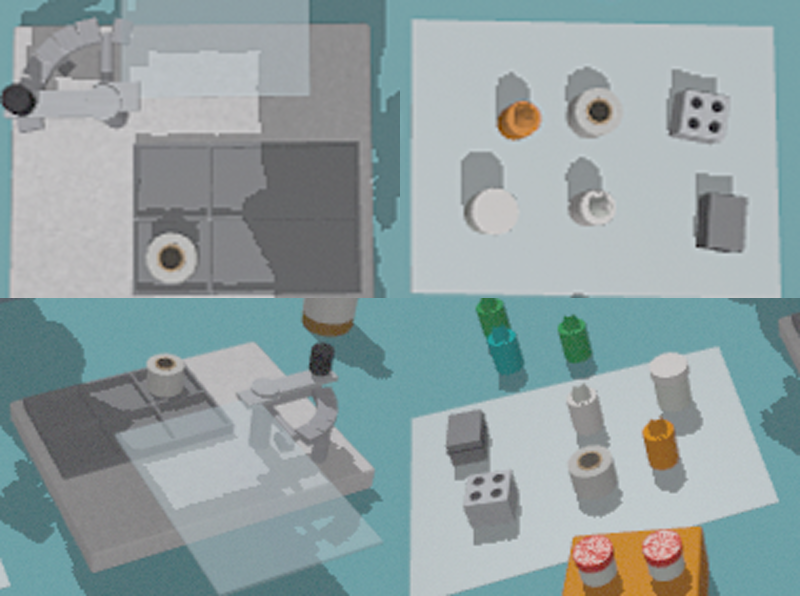

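Picture 5: the cover is open with the knob in the +y position, and only a tape roll is packed (bay2). So block, jar, bottle and slide box are needed, and the roll stays on the bench. I'll take one enlarged crop of the stock to get exact pixels and to confirm the shaded bays are empty.

Run:
```python
from h import *
z=np.load('s1.npz');a=z['a'];b=z['b']
g=lambda f,p:np.clip((f/255.)**p*255,0,255).astype(np.uint8)
p1=cv2.resize(g(a[222:278,398:502],1.3),(800,431),interpolation=cv2.INTER_CUBIC)
t=a[226:286,254:342].astype(float);t=np.clip(t*3,0,255).astype(np.uint8)
p2=cv2.resize(t,(240,164));q=np.clip(b[225:305,285:400].astype(float)*3,0,255).astype(np.uint8);p3=cv2.resize(q,(235,164))
c=np.zeros((164,800,3),np.uint8);c[:,:240]=p2;c[:,250:485]=p3
for i in range(0,104,10):cv2.putText(p1,str(398+i),(int(i*7.69),10),0,.35,(0,0,255));cv2.line(p1,(int(i*7.69),12),(int(i*7.69),20),(0,0,255))
for i in range(0,56,10):cv2.putText(p1,str(222+i),(0,int(i*7.69)+5),0,.35,(0,0,255))
cv2.imwrite('pics/c3.png',np.vstack([p1,c]))
```

```text
(no output)
```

View pics/c3.png

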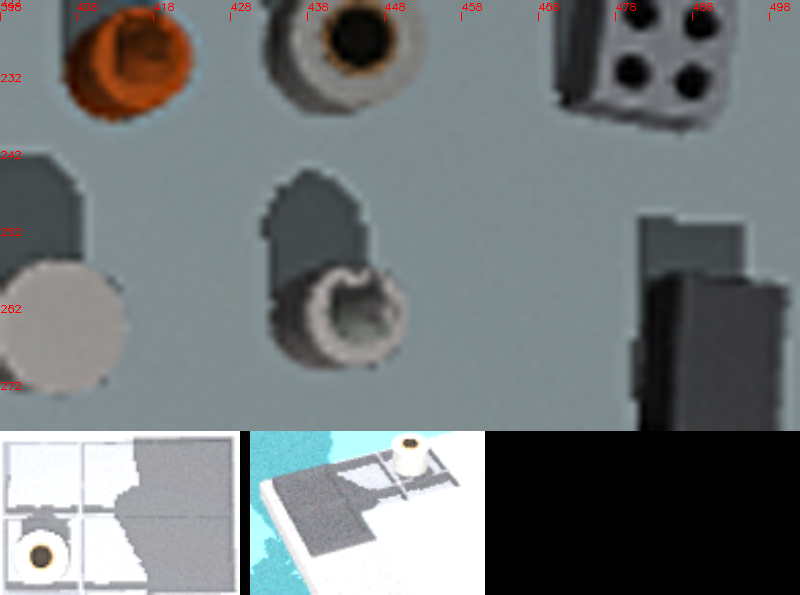

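Picture 6: the shaded bays are empty. Pixels: block holes mean (484.7,228.1), jar cap (405.8,264.5), bottle shoulder (444.3,263.0), slide box top centre about (492.2,268.7). The bottle is the white one at (444,263), not the orange one at (415,230).

Run:
```python
from h import *
d=optics.snapshot('top')
for n,u,v,z in(('block',484.7,228.1,34),('jar',405.8,264.5,56),('bottle',444.3,263,46),('slide',492.2,268.7,32),('kitroll',268.8,271.9,70)):
    print(n,ray(d,u,v,z).round(1))
k=7.69;f=lambda x,y,z:ray(d,398+x/k,222+y/k,z)
for n,a,b,z in(('block',(640,12),(702,22),34),('block2',(632,72),(692,82),34),('slide',(682,275),(785,287),32)):
    v=f(*b,z)-f(*a,z);print(n,np.degrees(np.arctan2(v[1],v[0])))
# tray check
t=d['frame'];o=np.array([467.3,83.6]);y=.028;R=np.array([[np.cos(y),-np.sin(y)],[np.sin(y),np.cos(y)]])
for p in((-72,-107),(-72,107),(72,107),(72,-107),(0,0),(-35,0),(35,0),(-35,-70),(35,-70)):
    w=o+R@p;print(p,w.round(1),proj(d,[[*w,44]])[0].round(1))
# top-view bottle: scene check of jar & bottle
s=optics.snapshot('scene')
print('scene jar',proj(s,[[*ray(d,405.8,264.5,56)[:2],56]]),'bottle',proj(s,[[*ray(d,444.3,263,46)[:2],46]]),'slide',proj(s,[[*ray(d,492.2,268.7,32)[:2],32]]),'block',proj(s,[[*ray(d,484.7,228.1,34)[:2],34]]))
```

```text
block [ 549.5 -394.1   34. ]
jar [ 451.9 -186.8   56. ]
bottle [ 457.8 -285.7   46. ]
slide [ 446.2 -411.8   32. ]
kitroll [427.2 151.   70. ]
block -98.17271563723641
block2 -98.47140230973682
slide -95.61343926083602
(-72, -107) [398.3 -25.4] [340.3 285. ]
(-72, 107) [392.3 188.5] [254.3 285.9]
(72, 107) [536.3 192.6] [254.5 228.5]
(72, -107) [542.3 -21.3] [339.4 227.7]
(0, 0) [467.3  83.6] [297.2 256.6]
(-35, 0) [432.3  82.6] [297.3 270.6]
(35, 0) [502.3  84.6] [297.1 242.7]
(-35, -70) [434.3  12.6] [325.2 270.3]
(35, -70) [504.2  14.6] [324.9 242.4]
scene jar [[236.44613864 271.16583897]] bottle [[195.4262172  285.95761339]] slide [[140.26762157 300.62578467]] block [[150.32783525 329.71586931]]
```

Emit:
servo_tool:
  plan:
    - {"xyz": [0,0,0],"rot": [0,0,7.1],"gripper": 90}
    - {"xyz": [0,0,0],"rot": [0,0,7.1],"gripper": 90}
    - {"xyz": [0,0,0],"rot": [0,0,7.1],"gripper": 90}
    - {"xyz": [0,0,0],"rot": [0,0,7.2],"gripper": 90}
    - {"xyz": [0.0355,-0.032,0],"rot": [0,0,0],"gripper": 90}
    - {"xyz": [0.0355,-0.032,0],"rot": [0,0,0],"gripper": 90}
    - {"xyz": [0.0355,-0.032,0],"rot": [0,0,0],"gripper": 90}
    - {"xyz": [0.0355,-0.032,0],"rot": [0,0,0],"gripper": 90}

```text
time: 10.4
tcp_pos: [427.4, -153.5, 213.1]
tool_rot: [[0.032, -0.999, 0.012], [-0.999, -0.032, 0.01], [-0.01, -0.012, -1.0]]
wrist_force: [-0.5, 0.6, 0.6]
grip_width: 0.898
```

Emit:
servo_tool:
  plan:
    - {"xyz": [0.0355,-0.033,0.02],"rot": [0,0,0],"gripper": 90}
    - {"xyz": [0,0,0.04],"rot": [0,0,0],"gripper": 90}
    - {"xyz": [0,0,0.04],"rot": [0,0,0],"gripper": 90}
    - {"xyz": [0,0,0],"rot": [0,0,0],"gripper": 90}
    - {"xyz": [0,0,0],"rot": [0,0,0],"gripper": 90}

```text
time: 10.9
tcp_pos: [459.0, -183.2, 114.6]
tool_rot: [[0.033, -0.999, 0.011], [-0.999, -0.032, 0.011], [-0.01, -0.011, -1.0]]
wrist_force: [0.4, 0.4, 1.2]
grip_width: 0.897
```

Emit:
servo_tool:
  plan:
    - {"xyz": [0.0037,0.007,0.02],"rot": [-0.63,0.57,0],"gripper": 90}
    - {"xyz": [0,0,0.03],"rot": [0,0,0],"gripper": 90}
    - {"xyz": [0,0,0.02],"rot": [0,0,0],"gripper": 90}
    - {"xyz": [0,0,0.014],"rot": [0,0,0],"gripper": 90}
    - {"xyz": [0,0,0],"rot": [0,0,0],"gripper": 90}
    - {"xyz": [0,0,0],"rot": [0,0,0],"gripper": 0}
    - {"xyz": [0,0,0],"rot": [0,0,0],"gripper": 0}
    - {"xyz": [0,0,0],"rot": [0,0,0],"gripper": 0}
  squeeze: 12

```text
time: 11.7
tcp_pos: [452.4, -188.2, 31.9]
tool_rot: [[0.03, -1.0, 0.003], [-1.0, -0.03, -0.001], [0.001, -0.003, -1.0]]
wrist_force: [0.7, -0.1, 0.2]
grip_width: 0.651
```

Emit:
servo_tool:
  plan:
    - {"xyz": [0,0,0],"rot": [0,0,0],"gripper": 0}
    - {"xyz": [0,0,0],"rot": [0,0,0],"gripper": 0}
    - {"xyz": [0,0,0],"rot": [0,0,0],"gripper": 0}

```text
time: 12.0
tcp_pos: [451.9, -188.0, 31.2]
tool_rot: [[0.03, -1.0, 0.002], [-1.0, -0.03, -0.0], [0.0, -0.002, -1.0]]
wrist_force: [-0.8, -0.4, 4.1]
grip_width: 0.49
```

Emit:
servo_tool:
  plan:
    - {"xyz": [0,0,-0.03],"rot": [0,0,0],"gripper": 0}
    - {"xyz": [0,0,-0.045],"rot": [0,0,0],"gripper": 0}
    - {"xyz": [0,0,-0.045],"rot": [0,0,0],"gripper": 0}
    - {"xyz": [-0.02,-0.004,0],"rot": [0,0,0],"gripper": 0}
    - {"xyz": [-0.04,-0.0075,0],"rot": [0,0,0],"gripper": 0}
    - {"xyz": [-0.042,-0.0075,0],"rot": [0,0,0],"gripper": 0}
    - {"xyz": [-0.042,-0.0075,0],"rot": [0,0,0],"gripper": 0}
    - {"xyz": [-0.042,-0.0075,0],"rot": [0,0,0],"gripper": 0}

```text
time: 12.8
tcp_pos: [479.7, 0.4, 151.0]
tool_rot: [[0.029, -1.0, 0.001], [-1.0, -0.029, -0.0], [0.0, -0.001, -1.0]]
wrist_force: [0.5, -0.5, -1.1]
grip_width: 0.491
```

Emit:
servo_tool:
  plan:
    - {"xyz": [-0.042,-0.007,0],"rot": [0,0,0],"gripper": 0}
    - {"xyz": [-0.042,-0.007,0],"rot": [0,0,0],"gripper": 0}
    - {"xyz": [-0.042,-0.007,0],"rot": [0,0,0],"gripper": 0}
    - {"xyz": [-0.03,-0.004,0],"rot": [0,0,0],"gripper": 0}
    - {"xyz": [0,0,0],"rot": [0,0,0],"gripper": 0}
    - {"xyz": [0,0,0],"rot": [0,0,0],"gripper": 0}

```text
time: 13.4
tcp_pos: [499.8, 155.8, 150.7]
tool_rot: [[0.031, -1.0, 0.001], [-1.0, -0.031, -0.001], [0.001, -0.001, -1.0]]
wrist_force: [-1.3, -0.6, -0.3]
grip_width: 0.493
```

Emit:
servo_tool:
  plan:
    - {"xyz": [0.001,0,0.04],"rot": [0,0,0],"gripper": 0}
    - {"xyz": [0,0,0.03],"rot": [0,0,0],"gripper": 0}
    - {"xyz": [0,0,0.01],"rot": [0,0,0],"gripper": 0}
    - {"xyz": [0,0,0.004],"rot": [0,0,0],"gripper": 0}
    - {"xyz": [0,0,0],"rot": [0,0,0],"gripper": 0}

```text
time: 13.9
tcp_pos: [500.7, 154.2, 67.4]
tool_rot: [[0.029, -1.0, 0.002], [-1.0, -0.029, -0.0], [0.0, -0.002, -1.0]]
wrist_force: [0.6, 0.6, -0.4]
grip_width: 0.495
```

Emit:
servo_tool:
  plan:
    - {"xyz": [0,0,0.002],"rot": [0,0,0],"gripper": 0}
    - {"xyz": [0,0,0],"rot": [0,0,0],"gripper": 0}
    - {"xyz": [0,0,0],"rot": [0,0,0],"gripper": 62}
    - {"xyz": [0,0,0],"rot": [0,0,0],"gripper": 62}
    - {"xyz": [0,0,0],"rot": [0,0,0],"gripper": 62}
    - {"xyz": [0,0,-0.02],"rot": [0,0,0],"gripper": 62}
    - {"xyz": [0,0,-0.04],"rot": [0,0,0],"gripper": 62}
    - {"xyz": [0,0,-0.04],"rot": [0,0,0],"gripper": 62}

```text
time: 14.7
tcp_pos: [499.5, 154.7, 165.7]
tool_rot: [[0.03, -1.0, -0.0], [-1.0, -0.03, -0.0], [0.0, 0.0, -1.0]]
wrist_force: [0.5, 0.5, 0.4]
grip_width: 0.615
```

Emit:
servo_tool:
  plan:
    - {"xyz": [0.044,0.0055,0],"rot": [0,0,0],"gripper": 80}
    - {"xyz": [0.044,0.0055,0],"rot": [0,0,0],"gripper": 80}
    - {"xyz": [0.044,0.0055,0],"rot": [0,0,0],"gripper": 80}
    - {"xyz": [0.044,0.0055,0],"rot": [0,0,0],"gripper": 80}
    - {"xyz": [0.044,0.0055,0],"rot": [0,0,0],"gripper": 80}
    - {"xyz": [0.044,0.0055,0],"rot": [0,0,0],"gripper": 80}
    - {"xyz": [0.044,0.0055,0],"rot": [0,0,0],"gripper": 80}
    - {"xyz": [0.044,0.0055,0],"rot": [0,0,0],"gripper": 80}

```text
time: 15.5
tcp_pos: [466.3, -200.2, 165.2]
tool_rot: [[0.03, -1.0, 0.002], [-1.0, -0.03, -0.0], [0.0, -0.002, -1.0]]
wrist_force: [1.2, 0.6, 0.7]
grip_width: 0.8
```

Emit:
servo_tool:
  plan:
    - {"xyz": [0.044,0.0055,0],"rot": [0,0,0],"gripper": 80}
    - {"xyz": [0.043,0.0055,0],"rot": [0,0,0],"gripper": 80}
    - {"xyz": [0,0,0.04],"rot": [0,0,0],"gripper": 80}
    - {"xyz": [0,0,0],"rot": [0,0,0],"gripper": 80}
    - {"xyz": [0,0,0],"rot": [0,0,0],"gripper": 80}

```text
time: 16.0
tcp_pos: [458.2, -284.4, 124.9]
tool_rot: [[0.031, -1.0, 0.0], [-1.0, -0.031, 0.002], [-0.002, -0.0, -1.0]]
wrist_force: [0.5, -0.2, -0.6]
grip_width: 0.798
```

Emit:
servo_tool:
  plan:
    - {"xyz": [0.001,0,0.04],"rot": [0,0,0],"gripper": 80}
    - {"xyz": [0,0,0.04],"rot": [0,0,0],"gripper": 80}
    - {"xyz": [0,0,0.02],"rot": [0,0,0],"gripper": 80}
    - {"xyz": [0,0,0.009],"rot": [0,0,0],"gripper": 80}
    - {"xyz": [0,0,0],"rot": [0,0,0],"gripper": 80}
    - {"xyz": [0,0,0],"rot": [0,0,0],"gripper": 0}
    - {"xyz": [0,0,0],"rot": [0,0,0],"gripper": 0}
    - {"xyz": [0,0,0],"rot": [0,0,0],"gripper": 0}
  squeeze: 12

```text
time: 16.8
tcp_pos: [459.3, -287.2, 17.1]
tool_rot: [[0.03, -1.0, 0.003], [-1.0, -0.03, -0.001], [0.001, -0.003, -1.0]]
wrist_force: [0.2, -0.1, 0.5]
grip_width: 0.553
```

Emit:
servo_tool:
  plan:
    - {"xyz": [0,0,0],"rot": [0,0,0],"gripper": 0}
    - {"xyz": [0,0,0],"rot": [0,0,0],"gripper": 0}
    - {"xyz": [0,0,0],"rot": [0,0,0],"gripper": 0}

```text
time: 17.1
tcp_pos: [458.8, -286.8, 16.3]
tool_rot: [[0.03, -1.0, 0.002], [-1.0, -0.03, -0.0], [0.0, -0.002, -1.0]]
wrist_force: [-0.7, 1.3, 4.3]
grip_width: 0.381
```

Emit:
servo_tool:
  plan:
    - {"xyz": [0,0,-0.04],"rot": [0,0,0],"gripper": 0}
    - {"xyz": [0,0,-0.045],"rot": [0,0,0],"gripper": 0}
    - {"xyz": [0,0,-0.045],"rot": [0,0,0],"gripper": 0}
    - {"xyz": [-0.04,0.0017,0],"rot": [0,0,0],"gripper": 0}
    - {"xyz": [-0.042,0.0017,0],"rot": [0,0,0],"gripper": 0}
    - {"xyz": [-0.042,0.0017,0],"rot": [0,0,0],"gripper": 0}
    - {"xyz": [-0.042,0.0017,0],"rot": [0,0,0],"gripper": 0}
    - {"xyz": [-0.042,0.0017,0],"rot": [0,0,0],"gripper": 0}

```text
time: 17.9
tcp_pos: [443.2, -77.6, 146.0]
tool_rot: [[0.03, -1.0, 0.002], [-1.0, -0.03, -0.0], [0.0, -0.002, -1.0]]
wrist_force: [0.5, 0.3, -0.4]
grip_width: 0.377
```

Emit:
servo_tool:
  plan:
    - {"xyz": [-0.042,0.0017,0],"rot": [0,0,0],"gripper": 0}
    - {"xyz": [-0.042,0.0017,0],"rot": [0,0,0],"gripper": 0}
    - {"xyz": [-0.042,0.0017,0],"rot": [0,0,0],"gripper": 0}
    - {"xyz": [-0.036,0.0018,0],"rot": [0,0,0],"gripper": 0}
    - {"xyz": [0,0,0],"rot": [0,0,0],"gripper": 0}
    - {"xyz": [0,0,0],"rot": [0,0,0],"gripper": 0}

```text
time: 18.5
tcp_pos: [431.7, 83.1, 145.8]
tool_rot: [[0.032, -0.999, 0.001], [-0.999, -0.032, -0.0], [0.0, -0.001, -1.0]]
wrist_force: [0.1, 0.5, -0.2]
grip_width: 0.383
```

Emit:
servo_tool:
  plan:
    - {"xyz": [0,0,0.04],"rot": [0,0,0],"gripper": 0}
    - {"xyz": [0,0,0.035],"rot": [0,0,0],"gripper": 0}
    - {"xyz": [0,0,0.012],"rot": [0,0,0],"gripper": 0}
    - {"xyz": [0,0,0.006],"rot": [0,0,0],"gripper": 0}
    - {"xyz": [0,0,0.002],"rot": [0,0,0],"gripper": 0}
    - {"xyz": [0,0,0],"rot": [0,0,0],"gripper": 0}

```text
time: 19.1
tcp_pos: [432.9, 82.6, 51.7]
tool_rot: [[0.029, -1.0, 0.003], [-1.0, -0.029, 0.0], [-0.0, -0.003, -1.0]]
wrist_force: [0.1, -0.4, -0.7]
grip_width: 0.379
```

Emit:
servo_tool:
  plan:
    - {"xyz": [0,0,0],"rot": [0,0,0],"gripper": 50}
    - {"xyz": [0,0,0],"rot": [0,0,0],"gripper": 50}
    - {"xyz": [0,0,0],"rot": [0,0,0],"gripper": 50}
    - {"xyz": [0,0,-0.02],"rot": [0,0,0],"gripper": 50}
    - {"xyz": [0,0,-0.04],"rot": [0,0,0],"gripper": 50}
    - {"xyz": [0,0,-0.045],"rot": [0,0,0],"gripper": 60}
    - {"xyz": [0.03,0,0],"rot": [0,0,0],"gripper": 80}
    - {"xyz": [0.044,0,0],"rot": [0,0,0],"gripper": 80}

```text
time: 19.9
tcp_pos: [435.6, 9.9, 157.8]
tool_rot: [[0.035, -0.999, 0.006], [-0.999, -0.035, 0.001], [-0.0, -0.006, -1.0]]
wrist_force: [0.3, -0.6, 0.2]
grip_width: 0.743
```

Run:
```python
from h import *
st()
b=optics.snapshot('scene');a=optics.snapshot('top');np.savez('s2.npz',a=a['frame'],b=b['frame'])
A,B=a['frame'],b['frame']
p=cv2.resize(A[215:290,425:525],(533,400),interpolation=cv2.INTER_CUBIC)
for i in range(0,100,10):cv2.putText(p,str(425+i),(int(i*5.33),10),0,.35,(0,0,255))
for i in range(5,75,10):cv2.putText(p,str(215+i),(0,int(i*5.33)+5),0,.35,(0,0,255))
q=np.vstack([crop(B,285,200,150,112,266),crop(B,110,260,150,113,266)]);q=cv2.resize(q,(266,400))
cv2.imwrite('pics/c4.png',np.hstack([p,q]))
```

```text
t 19.9 tcp [435.6   9.9 157.8] x [ 0.035 -0.999 -0.   ] z [ 0.006  0.001 -1.   ] F [ 0.3 -0.6  0.2] g 0.743
```

View pics/c4.png

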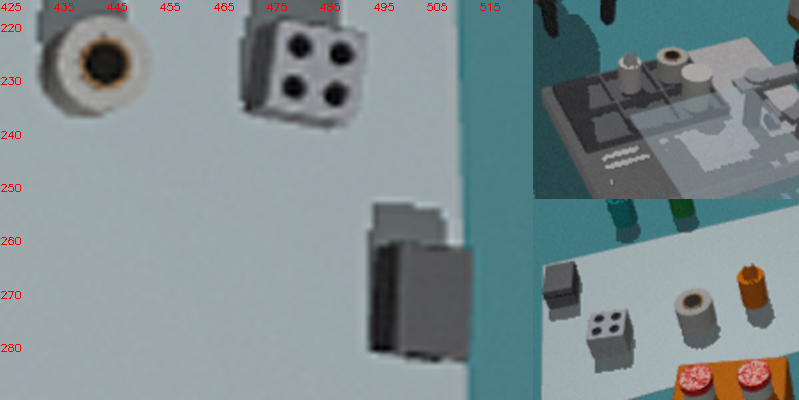

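Picture 7: the jar and bottle stand in bays 5 and 1. The slide box has been knocked aside to about (506.6,271.6). The block is unchanged at (484.6,228.2).

Run:
```python
from h import *
d=optics.snapshot('top');s=optics.snapshot('scene')
f=lambda x,y,z:ray(d,425+x/5.33,215+y/5.33,z)
c=[f(*p,32) for p in((402,240),(472,248),(398,357),(468,361))]
m=np.mean(c,0);print(m,proj(s,[m]))
for a,b in((0,1),(2,3),(2,0),(3,1)):
    v=c[b]-c[a];print(np.hypot(*v[:2]),np.degrees(np.arctan2(v[1],v[0])))
```

```text
[ 439.6606741  -448.38021605   32.        ] [[123.44152346 302.76787479]]
33.64223673550111 -95.48721523277807
33.39620591220309 -92.24340359231772
55.764368033788514 -3.3896093173175488
53.865439596383695 -3.6344384885834597
```

Emit:
servo_tool:
  plan:
    - {"xyz": [0.043,0.0008,0],"rot": [0,0,0],"gripper": 80}
    - {"xyz": [0.043,0.0008,0],"rot": [0,0,0],"gripper": 80}
    - {"xyz": [0.043,0.0008,0],"rot": [0,0,0],"gripper": 80}
    - {"xyz": [0.043,0.0008,0],"rot": [0,0,0],"gripper": 80}
    - {"xyz": [0.043,0.0008,0],"rot": [0,0,0],"gripper": 80}
    - {"xyz": [0.043,0.0008,0],"rot": [0,0,0],"gripper": 80}
    - {"xyz": [0.043,0.0008,0],"rot": [0,0,0],"gripper": 80}
    - {"xyz": [0.043,0.0008,0],"rot": [0,0,0],"gripper": 80}

```text
time: 20.9
tcp_pos: [439.0, -335.4, 155.9]
tool_rot: [[0.032, -0.999, 0.002], [-0.999, -0.032, 0.001], [-0.001, -0.002, -1.0]]
wrist_force: [1.3, -0.6, -0.4]
grip_width: 0.798
```

Emit:
servo_tool:
  plan:
    - {"xyz": [0.043,0.0008,0],"rot": [0,0,0],"gripper": 80}
    - {"xyz": [0.043,0.0008,0],"rot": [0,0,0],"gripper": 80}
    - {"xyz": [0.028,0.0008,0.03],"rot": [0,0,3],"gripper": 80}
    - {"xyz": [0,0,0.03],"rot": [0,0,2.5],"gripper": 80}
    - {"xyz": [0,0,0],"rot": [0,0,0],"gripper": 80}
    - {"xyz": [0,0,0],"rot": [0,0,0],"gripper": 80}

```text
time: 21.5
tcp_pos: [440.5, -447.2, 96.0]
tool_rot: [[-0.062, -0.998, 0.002], [-0.998, 0.062, 0.002], [-0.002, -0.001, -1.0]]
wrist_force: [1.5, 0.5, 0.5]
grip_width: 0.797
```

Emit:
servo_tool:
  plan:
    - {"xyz": [0.001,0,0.035],"rot": [0,0,0],"gripper": 80}
    - {"xyz": [0,0,0.03],"rot": [0,0,0],"gripper": 80}
    - {"xyz": [0,0,0.012],"rot": [0,0,0],"gripper": 80}
    - {"xyz": [0,0,0.005],"rot": [0,0,0],"gripper": 80}
    - {"xyz": [0,0,0],"rot": [0,0,0],"gripper": 80}
    - {"xyz": [0,0,0],"rot": [0,0,0],"gripper": 0}
    - {"xyz": [0,0,0],"rot": [0,0,0],"gripper": 0}
    - {"xyz": [0,0,0],"rot": [0,0,0],"gripper": 0}
  squeeze: 15

```text
time: 22.3
tcp_pos: [439.6, -450.9, 14.9]
tool_rot: [[-0.066, -0.998, 0.003], [-0.998, 0.066, -0.001], [0.001, -0.003, -1.0]]
wrist_force: [0.7, 0.0, -0.5]
grip_width: 0.55
```

Emit:
servo_tool:
  plan:
    - {"xyz": [0,0,0],"rot": [0,0,0],"gripper": 0}
    - {"xyz": [0,0,0],"rot": [0,0,0],"gripper": 0}
    - {"xyz": [0,0,0],"rot": [0,0,0],"gripper": 0}

```text
time: 22.6
tcp_pos: [439.3, -450.3, 14.2]
tool_rot: [[-0.066, -0.998, 0.002], [-0.998, 0.066, -0.0], [-0.0, -0.002, -1.0]]
wrist_force: [-0.9, 1.9, 3.2]
grip_width: 0.407
```

Emit:
servo_tool:
  plan:
    - {"xyz": [0,0,-0.03],"rot": [0,0,0],"gripper": 0}
    - {"xyz": [0,0,-0.045],"rot": [0,0,-2.7],"gripper": 0}
    - {"xyz": [0,0,-0.035],"rot": [0,0,-2.7],"gripper": 0}
    - {"xyz": [-0.035,-0.0007,0],"rot": [0,0,0],"gripper": 0}
    - {"xyz": [-0.042,-0.0007,0],"rot": [0,0,0],"gripper": 0}
    - {"xyz": [-0.042,-0.0007,0],"rot": [0,0,0],"gripper": 0}
    - {"xyz": [-0.042,-0.0007,0],"rot": [0,0,0],"gripper": 0}
    - {"xyz": [-0.042,-0.0007,0],"rot": [0,0,0],"gripper": 0}

```text
time: 23.4
tcp_pos: [436.4, -245.9, 123.9]
tool_rot: [[0.028, -1.0, 0.002], [-1.0, -0.028, -0.0], [0.0, -0.002, -1.0]]
wrist_force: [-0.1, 0.3, -0.1]
grip_width: 0.405
```

Emit:
servo_tool:
  plan:
    - {"xyz": [-0.042,-0.0007,0],"rot": [0,0,0],"gripper": 0}
    - {"xyz": [-0.042,-0.0007,0],"rot": [0,0,0],"gripper": 0}
    - {"xyz": [-0.042,-0.0007,0],"rot": [0,0,0],"gripper": 0}
    - {"xyz": [-0.042,-0.0007,0],"rot": [0,0,0],"gripper": 0}
    - {"xyz": [-0.042,-0.0007,0],"rot": [0,0,0],"gripper": 0}
    - {"xyz": [-0.042,-0.0007,0],"rot": [0,0,0],"gripper": 0}
    - {"xyz": [0,0,0],"rot": [0,0,0],"gripper": 0}
    - {"xyz": [0,0,0],"rot": [0,0,0],"gripper": 0}

```text
time: 24.2
tcp_pos: [433.8, 5.4, 123.9]
tool_rot: [[0.031, -1.0, 0.001], [-1.0, -0.031, -0.0], [0.0, -0.001, -1.0]]
wrist_force: [-0.0, 0.5, -0.6]
grip_width: 0.412
```

Emit:
servo_tool:
  plan:
    - {"xyz": [-0.007,0,0.02],"rot": [0,0,0],"gripper": 0}
    - {"xyz": [0,0,0.03],"rot": [0,0,0],"gripper": 0}
    - {"xyz": [0,0,0.016],"rot": [0,0,0],"gripper": 0}
    - {"xyz": [0,0,0.007],"rot": [0,0,0],"gripper": 0}
    - {"xyz": [0,0,0.002],"rot": [0,0,0],"gripper": 0}
    - {"xyz": [0,0,0],"rot": [0,0,0],"gripper": 0}

```text
time: 24.8
tcp_pos: [434.2, 11.0, 49.2]
tool_rot: [[0.027, -1.0, 0.002], [-1.0, -0.027, -0.0], [0.0, -0.002, -1.0]]
wrist_force: [0.5, 0.7, -0.5]
grip_width: 0.408
```

Emit:
servo_tool:
  plan:
    - {"xyz": [0,0,0],"rot": [0,0,0],"gripper": 55}
    - {"xyz": [0,0,0],"rot": [0,0,0],"gripper": 55}
    - {"xyz": [0,0,0],"rot": [0,0,0],"gripper": 55}
    - {"xyz": [0,0,-0.02],"rot": [0,0,0],"gripper": 55}
    - {"xyz": [0,0,-0.04],"rot": [0,0,0],"gripper": 55}
    - {"xyz": [0,0,-0.045],"rot": [0,0,0],"gripper": 60}
    - {"xyz": [0.0,-0.01,0],"rot": [0,0,0],"gripper": 80}
    - {"xyz": [0.0,0,0],"rot": [0,0,0],"gripper": 80}

```text
time: 25.6
tcp_pos: [445.5, 11.7, 155.0]
tool_rot: [[0.027, -1.0, 0.005], [-1.0, -0.027, -0.0], [0.0, -0.005, -1.0]]
wrist_force: [-0.5, -0.1, -0.3]
grip_width: 0.759
```

Run:
```python
from h import *
st();d=optics.snapshot('top');z=np.load('s2.npz')['a']
a,b=d['frame'][215:245,462:505].astype(int),z[215:245,462:505].astype(int);print('block region diff',abs(a-b).mean())
st0=np.load('s2.npz')
```

```text
t 25.6 tcp [445.5  11.7 155. ] x [ 0.027 -1.     0.   ] z [ 0.005 -0.    -1.   ] F [-0.5 -0.1 -0.3] g 0.759
block region diff 0.8142118863049096
```

Emit:
servo_tool:
  plan:
    - {"xyz": [0.041,-0.0093,0],"rot": [0,0,0],"gripper": 80}
    - {"xyz": [0.041,-0.0093,0],"rot": [0,0,0],"gripper": 80}
    - {"xyz": [0.041,-0.0093,0],"rot": [0,0,0],"gripper": 80}
    - {"xyz": [0.041,-0.0093,0],"rot": [0,0,0],"gripper": 80}
    - {"xyz": [0.041,-0.0093,0],"rot": [0,0,0],"gripper": 80}
    - {"xyz": [0.041,-0.0093,0],"rot": [0,0,0],"gripper": 80}
    - {"xyz": [0.041,-0.0093,0],"rot": [0,0,0],"gripper": 80}
    - {"xyz": [0.041,-0.0093,0],"rot": [0,0,0],"gripper": 80}

```text
time: 26.45
tcp_pos: [526.1, -314.7, 151.7]
tool_rot: [[0.029, -1.0, -0.002], [-1.0, -0.029, 0.002], [-0.002, 0.002, -1.0]]
wrist_force: [0.4, 0.6, -0.0]
grip_width: 0.804
```

Emit:
servo_tool:
  plan:
    - {"xyz": [0.041,-0.0093,0],"rot": [0,0,0],"gripper": 80}
    - {"xyz": [0.0395,-0.0093,0],"rot": [0,0,0],"gripper": 80}
    - {"xyz": [0,0,0.03],"rot": [0,0,5],"gripper": 80}
    - {"xyz": [0,0,0.03],"rot": [0,0,5],"gripper": 80}
    - {"xyz": [0,0,0],"rot": [0,0,0],"gripper": 80}
    - {"xyz": [0,0,0],"rot": [0,0,0],"gripper": 80}

```text
time: 27.05
tcp_pos: [547.5, -392.6, 92.7]
tool_rot: [[-0.142, -0.99, -0.001], [-0.99, 0.142, 0.002], [-0.002, 0.002, -1.0]]
wrist_force: [-0.2, -0.5, 0.4]
grip_width: 0.802
```

Emit:
servo_tool:
  plan:
    - {"xyz": [0.0012,-0.002,0.035],"rot": [0,0,0],"gripper": 80}
    - {"xyz": [0,0,0.027],"rot": [0,0,0],"gripper": 80}
    - {"xyz": [0,0,0.012],"rot": [0,0,0],"gripper": 80}
    - {"xyz": [0,0,0.005],"rot": [0,0,0],"gripper": 80}
    - {"xyz": [0,0,0],"rot": [0,0,0],"gripper": 80}
    - {"xyz": [0,0,0],"rot": [0,0,0],"gripper": 0}
    - {"xyz": [0,0,0],"rot": [0,0,0],"gripper": 0}
    - {"xyz": [0,0,0],"rot": [0,0,0],"gripper": 0}
  squeeze: 20

```text
time: 27.85
tcp_pos: [550.7, -395.6, 16.1]
tool_rot: [[-0.146, -0.989, 0.003], [-0.989, 0.146, -0.001], [0.0, -0.003, -1.0]]
wrist_force: [0.6, 2.3, 1.7]
grip_width: 0.551
```

Emit:
servo_tool:
  plan:
    - {"xyz": [0,0,0],"rot": [0,0,0],"gripper": 0}
    - {"xyz": [0,0,0],"rot": [0,0,0],"gripper": 0}
    - {"xyz": [0,0,0],"rot": [0,0,0],"gripper": 0}

```text
time: 28.15
tcp_pos: [550.6, -395.1, 15.8]
tool_rot: [[-0.146, -0.989, 0.002], [-0.989, 0.146, -0.0], [-0.0, -0.002, -1.0]]
wrist_force: [-1.3, 1.4, 5.5]
grip_width: 0.499
```

Emit:
servo_tool:
  plan:
    - {"xyz": [0,0,-0.03],"rot": [0,0,0],"gripper": 0}
    - {"xyz": [0,0,-0.045],"rot": [0,0,-5],"gripper": 0}
    - {"xyz": [0,0,-0.035],"rot": [0,0,-5],"gripper": 0}
    - {"xyz": [-0.035,0.0034,0],"rot": [0,0,0],"gripper": 0}
    - {"xyz": [-0.042,0.0035,0],"rot": [0,0,0],"gripper": 0}
    - {"xyz": [-0.042,0.0035,0],"rot": [0,0,0],"gripper": 0}
    - {"xyz": [-0.042,0.0035,0],"rot": [0,0,0],"gripper": 0}
    - {"xyz": [-0.042,0.0035,0],"rot": [0,0,0],"gripper": 0}

```text
time: 28.95
tcp_pos: [526.2, -191.5, 124.9]
tool_rot: [[0.028, -1.0, 0.001], [-1.0, -0.028, -0.0], [0.0, -0.001, -1.0]]
wrist_force: [0.1, -0.1, -1.9]
grip_width: 0.496
```

Emit:
servo_tool:
  plan:
    - {"xyz": [-0.042,0.0035,0],"rot": [0,0,0],"gripper": 0}
    - {"xyz": [-0.042,0.0035,0],"rot": [0,0,0],"gripper": 0}
    - {"xyz": [-0.042,0.0035,0],"rot": [0,0,0],"gripper": 0}
    - {"xyz": [-0.042,0.0035,0],"rot": [0,0,0],"gripper": 0}
    - {"xyz": [-0.04,0.0035,0],"rot": [0,0,0],"gripper": 0}
    - {"xyz": [0,0,0],"rot": [0,0,0],"gripper": 0}
    - {"xyz": [0,0,0],"rot": [0,0,0],"gripper": 0}

```text
time: 29.65
tcp_pos: [503.4, 15.2, 124.9]
tool_rot: [[0.031, -1.0, 0.001], [-1.0, -0.031, -0.0], [0.0, -0.001, -1.0]]
wrist_force: [-0.4, -0.5, -0.6]
grip_width: 0.495
```

Emit:
servo_tool:
  plan:
    - {"xyz": [0,0,0.025],"rot": [0,0,0],"gripper": 0}
    - {"xyz": [0,0,0.03],"rot": [0,0,0],"gripper": 0}
    - {"xyz": [0,0,0.012],"rot": [0,0,0],"gripper": 0}
    - {"xyz": [0,0,0.006],"rot": [0,0,0],"gripper": 0}
    - {"xyz": [0,0,0.002],"rot": [0,0,0],"gripper": 0}
    - {"xyz": [0,0,0],"rot": [0,0,0],"gripper": 0}

```text
time: 30.25
tcp_pos: [504.2, 14.4, 50.5]
tool_rot: [[0.028, -1.0, 0.002], [-1.0, -0.028, -0.0], [0.0, -0.002, -1.0]]
wrist_force: [0.6, 0.4, -1.2]
grip_width: 0.497
```

Emit:
servo_tool:
  plan:
    - {"xyz": [0,0,0],"rot": [0,0,0],"gripper": 62}
    - {"xyz": [0,0,0],"rot": [0,0,0],"gripper": 62}
    - {"xyz": [0,0,0],"rot": [0,0,0],"gripper": 62}
    - {"xyz": [0,0,-0.02],"rot": [0,0,0],"gripper": 62}
    - {"xyz": [0,0,-0.04],"rot": [0,0,0],"gripper": 62}
    - {"xyz": [0,0,-0.045],"rot": [0,0,0],"gripper": 62}
    - {"xyz": [0.05,0,-0.0],"rot": [0,0,0],"gripper": 62}
    - {"xyz": [0.05,0,0],"rot": [0,0,0],"gripper": 62}

```text
time: 31.05
tcp_pos: [507.8, -85.4, 157.2]
tool_rot: [[0.032, -0.999, 0.006], [-0.999, -0.032, -0.001], [0.001, -0.006, -1.0]]
wrist_force: [0.9, -0.8, -0.7]
grip_width: 0.618
```

Emit:
servo_tool:
  plan:
    - {"xyz": [0.05,0,-0.0],"rot": [0,0,0],"gripper": 62}
    - {"xyz": [0.05,0,0],"rot": [0,0,0],"gripper": 62}

```text
time: 31.25
tcp_pos: [509.0, -187.4, 155.6]
tool_rot: [[0.028, -1.0, 0.002], [-1.0, -0.028, -0.001], [0.001, -0.002, -1.0]]
wrist_force: [1.4, 0.1, -0.3]
grip_width: 0.618
```

Run:
```python
from h import *
st()
b=optics.snapshot('scene');a=optics.snapshot('top')
g=lambda f:np.clip((f/255.)**.6*255,0,255).astype(np.uint8)
cv2.imwrite('pics/c5.png',np.hstack([crop(g(a['frame']),205,175,150,150),crop(g(b['frame']),285,190,180,180)]))
```

```text
t 31.25 tcp [ 509.  -187.4  155.6] x [ 0.028 -1.     0.001] z [ 0.002 -0.001 -1.   ] F [ 1.4  0.1 -0.3] g 0.618
```

View pics/c5.png

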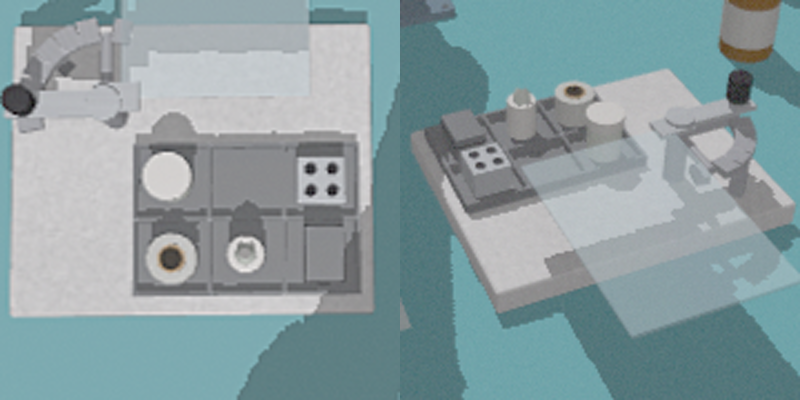

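Picture 8: all five types stand in separate compartments, with jar bay5, block bay3, roll bay2, bottle bay1 and slide box bay0. Now going back to the knob to close.

Emit:
servo_tool:
  plan:
    - {"xyz": [-0.03,-0.0066,-0.03],"rot": [0,0,0],"gripper": 62}
    - {"xyz": [-0.046,-0.0066,-0.018],"rot": [0,0,0],"gripper": 62}
    - {"xyz": [-0.047,-0.0066,0],"rot": [0,0,0],"gripper": 62}
    - {"xyz": [-0.047,-0.0066,0],"rot": [0,0,0],"gripper": 62}
    - {"xyz": [-0.047,-0.0066,0],"rot": [0,0,0],"gripper": 62}
    - {"xyz": [-0.047,-0.0066,0],"rot": [0,0,0],"gripper": 62}
    - {"xyz": [-0.047,-0.0066,0],"rot": [0,0,0],"gripper": 62}
    - {"xyz": [-0.047,-0.0066,0],"rot": [0,0,0],"gripper": 62}

```text
time: 32.15
tcp_pos: [551.4, 176.4, 203.4]
tool_rot: [[0.028, -1.0, 0.002], [-1.0, -0.028, -0.0], [0.0, -0.002, -1.0]]
wrist_force: [0.5, -1.1, -0.6]
grip_width: 0.617
```

Emit:
servo_tool:
  plan:
    - {"xyz": [-0.047,-0.0066,0],"rot": [0,0,0],"gripper": 62}
    - {"xyz": [-0.047,-0.0066,0],"rot": [0,0,0],"gripper": 62}
    - {"xyz": [-0.015,0,0],"rot": [0,0,0],"gripper": 62}
    - {"xyz": [0,0,0],"rot": [0,0,-8],"gripper": 62}
    - {"xyz": [0,0,0],"rot": [0,0,-8],"gripper": 62}
    - {"xyz": [0,0,0],"rot": [0,0,-8],"gripper": 62}
    - {"xyz": [0,0,0],"rot": [0,0,-8],"gripper": 62}
    - {"xyz": [0,0,0],"rot": [0,0,-8],"gripper": 62}

```text
time: 32.95
tcp_pos: [561.6, 282.8, 203.1]
tool_rot: [[0.668, -0.744, 0.001], [-0.744, -0.668, -0.001], [0.002, -0.001, -1.0]]
wrist_force: [-0.0, 0.1, 0.6]
grip_width: 0.62
```

Emit:
servo_tool:
  plan:
    - {"xyz": [0,0,0],"rot": [0,0,-8],"gripper": 62}
    - {"xyz": [0,0,0],"rot": [0,0,-8],"gripper": 62}
    - {"xyz": [0,0,0],"rot": [0,0,-8],"gripper": 62}
    - {"xyz": [0,0,0],"rot": [0,0,-8],"gripper": 62}
    - {"xyz": [0,0,0],"rot": [0,0,-8],"gripper": 62}
    - {"xyz": [0,0,0],"rot": [0,0,-8],"gripper": 62}
    - {"xyz": [0,0,0],"rot": [0,0,-2],"gripper": 62}
    - {"xyz": [0,0,0],"rot": [0,0,0],"gripper": 62}

```text
time: 33.75
tcp_pos: [561.7, 282.8, 202.9]
tool_rot: [[1.0, 0.028, 0.001], [0.028, -1.0, -0.001], [0.001, 0.001, -1.0]]
wrist_force: [0.2, -0.8, 0.5]
grip_width: 0.622
```

Emit:
servo_tool:
  plan:
    - {"xyz": [0.0004,0.0014,0.03],"rot": [0,0,0],"gripper": 62}
    - {"xyz": [0,0,0.03],"rot": [0,0,0],"gripper": 62}
    - {"xyz": [0,0,0.018],"rot": [0,0,0],"gripper": 62}
    - {"xyz": [0,0,0.01],"rot": [0,0,0],"gripper": 62}
    - {"xyz": [0,0,0],"rot": [0,0,0],"gripper": 62}
    - {"xyz": [0,0,0],"rot": [0,0,0],"gripper": 62}

```text
time: 34.35
tcp_pos: [562.8, 282.6, 116.1]
tool_rot: [[1.0, 0.028, 0.003], [0.028, -1.0, 0.001], [0.003, -0.001, -1.0]]
wrist_force: [-0.4, 1.0, 0.2]
grip_width: 0.619
```

Emit:
servo_tool:
  plan:
    - {"xyz": [0,0,0],"rot": [0,0,0],"gripper": 0}
    - {"xyz": [0,0,0],"rot": [0,0,0],"gripper": 0}
    - {"xyz": [0,0,0],"rot": [0,0,0],"gripper": 0}
    - {"xyz": [0,0,0],"rot": [0,0,0],"gripper": 0}
    - {"xyz": [0,0,0],"rot": [0,0,0],"gripper": 0}
  squeeze: 40

```text
time: 34.85
tcp_pos: [562.5, 282.1, 115.4]
tool_rot: [[1.0, 0.028, 0.002], [0.028, -1.0, 0.0], [0.002, -0.0, -1.0]]
wrist_force: [-0.9, 0.3, 2.7]
grip_width: 0.283
```

Emit:
servo_tool:
  plan:
    - {"xyz": [0,0,-0.005],"rot": [0,0,0],"gripper": 0}
    - {"xyz": [0,0,-0.004],"rot": [0,0,0],"gripper": 0}
    - {"xyz": [0,0,-0.004],"rot": [0,0,0],"gripper": 0}
    - {"xyz": [0,0,0],"rot": [0,0,0],"gripper": 0}
    - {"xyz": [0,0,0],"rot": [0,0,0],"gripper": 0}

```text
time: 35.35
tcp_pos: [562.1, 281.9, 127.7]
tool_rot: [[1.0, 0.028, 0.001], [0.028, -1.0, -0.0], [0.001, 0.0, -1.0]]
wrist_force: [0.3, 3.0, -9.6]
grip_width: 0.285
```

Emit:
servo_tool:
  plan:
    - {"xyz": [0.00458,0.00015,0],"rot": [0,0,3.75],"gripper": 0}
    - {"xyz": [0.00458,0.00015,0],"rot": [0,0,3.75],"gripper": 0}
    - {"xyz": [0.00458,0.00015,0],"rot": [0,0,3.75],"gripper": 0}
    - {"xyz": [0.00458,0.00015,0],"rot": [0,0,3.75],"gripper": 0}
    - {"xyz": [0.00458,0.00015,0],"rot": [0,0,3.75],"gripper": 0}
    - {"xyz": [0.00458,0.00015,0],"rot": [0,0,3.75],"gripper": 0}
    - {"xyz": [0.00458,0.00015,0],"rot": [0,0,3.75],"gripper": 0}
    - {"xyz": [0.00458,0.00015,0],"rot": [0,0,3.75],"gripper": 0}

```text
time: 36.15
tcp_pos: [597.7, 273.6, 127.7]
tool_rot: [[0.879, -0.477, 0.001], [-0.477, -0.879, 0.0], [0.001, -0.001, -1.0]]
wrist_force: [1.6, 2.5, -9.3]
grip_width: 0.281
```

Emit:
servo_tool:
  plan:
    - {"xyz": [0.00458,0.00015,0],"rot": [0,0,3.75],"gripper": 0}
    - {"xyz": [0.00458,0.00015,0],"rot": [0,0,3.75],"gripper": 0}
    - {"xyz": [0.00458,0.00015,0],"rot": [0,0,3.75],"gripper": 0}
    - {"xyz": [0.00458,0.00015,0],"rot": [0,0,3.75],"gripper": 0}
    - {"xyz": [0.00458,0.00015,0],"rot": [0,0,3.75],"gripper": 0}
    - {"xyz": [0.00458,0.00015,0],"rot": [0,0,3.75],"gripper": 0}
    - {"xyz": [0.00458,0.00015,0],"rot": [0,0,3.75],"gripper": 0}
    - {"xyz": [0.00458,0.00015,0],"rot": [0,0,3.75],"gripper": 0}

```text
time: 36.95
tcp_pos: [624.4, 248.6, 127.8]
tool_rot: [[0.522, -0.853, 0.002], [-0.853, -0.522, 0.0], [0.001, -0.002, -1.0]]
wrist_force: [1.8, 1.7, -8.2]
grip_width: 0.284
```

Emit:
servo_tool:
  plan:
    - {"xyz": [0.00458,0.00015,0],"rot": [0,0,3.75],"gripper": 0}
    - {"xyz": [0.00458,0.00015,0],"rot": [0,0,3.75],"gripper": 0}
    - {"xyz": [0.00458,0.00015,0],"rot": [0,0,3.75],"gripper": 0}
    - {"xyz": [0.00458,0.00015,0],"rot": [0,0,3.75],"gripper": 0}
    - {"xyz": [0.00458,0.00015,0],"rot": [0,0,3.75],"gripper": 0}
    - {"xyz": [0.00458,0.00015,0],"rot": [0,0,3.75],"gripper": 0}
    - {"xyz": [0.00458,0.00015,0],"rot": [0,0,3.75],"gripper": 0}
    - {"xyz": [0.00458,0.00015,0],"rot": [0,0,3.75],"gripper": 0}

```text
time: 37.75
tcp_pos: [634.9, 213.3, 127.8]
tool_rot: [[0.025, -1.0, 0.002], [-1.0, -0.025, -0.0], [0.0, -0.002, -1.0]]
wrist_force: [3.8, 1.0, -9.0]
grip_width: 0.282
```

Emit:
servo_tool:
  plan:
    - {"xyz": [0,0,0],"rot": [0,0,0],"gripper": 0}
    - {"xyz": [0,0,0],"rot": [0,0,0],"gripper": 0}

```text
time: 37.95
tcp_pos: [634.9, 213.5, 128.0]
tool_rot: [[0.03, -1.0, 0.002], [-1.0, -0.03, -0.001], [0.001, -0.002, -1.0]]
wrist_force: [4.5, -0.5, -9.1]
grip_width: 0.282
```

Back at the original grip point (634.4,213.6). Lowering to check the pin drops, then releasing.

Emit:
servo_tool:
  plan:
    - {"xyz": [0,0,0.005],"rot": [0,0,0],"gripper": 0}
    - {"xyz": [0,0,0.004],"rot": [0,0,0],"gripper": 0}
    - {"xyz": [0,0,0.004],"rot": [0,0,0],"gripper": 0}
    - {"xyz": [0,0,0],"rot": [0,0,0],"gripper": 0}

```text
time: 38.35
tcp_pos: [634.9, 214.0, 115.6]
tool_rot: [[0.029, -1.0, 0.002], [-1.0, -0.029, -0.0], [0.0, -0.002, -1.0]]
wrist_force: [4.0, -1.6, -4.3]
grip_width: 0.284
```

Emit:
servo_tool:
  plan:
    - {"xyz": [0,0,0],"rot": [0,0,0],"gripper": 65}
    - {"xyz": [0,0,0],"rot": [0,0,0],"gripper": 65}
    - {"xyz": [0,0,0],"rot": [0,0,0],"gripper": 65}
    - {"xyz": [0,0,-0.04],"rot": [0,0,0],"gripper": 65}
    - {"xyz": [0,0,-0.05],"rot": [0,0,0],"gripper": 65}
    - {"xyz": [0.045,0.02,0],"rot": [0,0,0],"gripper": 65}
    - {"xyz": [0.045,0.02,0],"rot": [0,0,0],"gripper": 65}
    - {"xyz": [0.045,0.02,0],"rot": [0,0,0],"gripper": 65}

```text
time: 39.15
tcp_pos: [577.2, 76.4, 205.6]
tool_rot: [[0.029, -1.0, 0.002], [-1.0, -0.029, 0.0], [-0.0, -0.002, -1.0]]
wrist_force: [0.7, -1.1, -0.8]
grip_width: 0.652
```

Emit:
servo_tool:
  plan:
    - {"xyz": [0.045,0.02,0],"rot": [0,0,0],"gripper": 65}
    - {"xyz": [0.045,0.02,0],"rot": [0,0,0],"gripper": 65}
    - {"xyz": [0.045,0.02,0],"rot": [0,0,0],"gripper": 65}
    - {"xyz": [0.045,0.02,0],"rot": [0,0,0],"gripper": 65}
    - {"xyz": [0.045,0.02,0],"rot": [0,0,0],"gripper": 65}
    - {"xyz": [0.045,0.0,0],"rot": [0,0,0],"gripper": 65}
    - {"xyz": [0.045,0.0,0],"rot": [0,0,0],"gripper": 65}
    - {"xyz": [0.03,0.0,0],"rot": [0,0,0],"gripper": 65}

```text
time: 39.95
tcp_pos: [487.1, -273.8, 205.3]
tool_rot: [[0.025, -1.0, 0.002], [-1.0, -0.025, -0.001], [0.001, -0.002, -1.0]]
wrist_force: [0.6, -0.6, -0.1]
grip_width: 0.647
```

Run:
```python
from h import *
st()
b=optics.snapshot('scene');a=optics.snapshot('top')
g=lambda f:np.clip((f/255.)**.6*255,0,255).astype(np.uint8)
cv2.imwrite('pics/c6.png',np.vstack([np.hstack([crop(g(a['frame']),205,175,150,112),crop(g(b['frame']),285,200,190,142)]),np.hstack([crop(a['frame'],0,60,640,410),crop(b['frame'],0,50,640,410)])]))
def dark(d,x,y,w,h,th):
    k=(d['frame'][y:y+h,x:x+w].max(2)<th).astype(np.uint8);n,l,s,c=cv2.connectedComponentsWithStats(k);i=1+np.argmax(s[1:,4]);print(s[i],c[i]+[x,y])
dark(a,230,172,25,20,45);dark(b,415,240,25,25,45)
```

```text
t 39.95 tcp [ 487.1 -273.8  205.3] x [ 0.025 -1.     0.001] z [ 0.002 -0.001 -1.   ] F [ 0.6 -0.6 -0.1] g 0.647
[  6   4  13  13 111] [241.5045045  182.13513514]
[  7   5  13  17 167] [427.43712575 252.92215569]
```

View pics/c6.png

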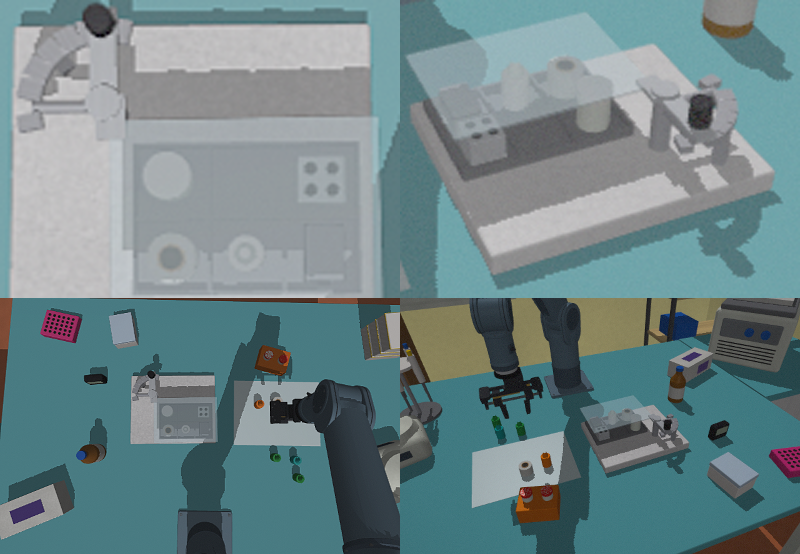

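Picture 9: the cover is closed over all five items. The knob is at (427.4,252.9) in the scene view, against (427.1,253.0) at the start, so it is fully down. The bystanders haven't moved.

```bash
python3 -c "
from rig import r
print(r.hand_in())"
```

```text
the job is handed in; nothing more can be done
None
```

I completed the kit and handed it in at about 40 s of arm time. The tray already held only the tape roll (bay2). I opened and locked the cover, then added the jar (bay5), dropper bottle (bay1), slide box (bay0) and tube block (bay3). I left the duplicate roll and the coloured bottles on the bench, then swung the cover back and locked it.

The slide box was knocked aside during the run, so I measured it again before picking it up.

**Last checks:**
- **Kit:** all five types stand upright in separate compartments under the cover.
- **Knob:** in both views it is within 0.5 px of its starting position, and the spring force fell from about 9 N to 4 N as it was lowered, so it reads as fully down.
- **Bystanders:** the reagent bottle, timer and cup rack look unmoved in the final pictures. I checked these by eye, not by measurement.
- **Disagreements:** some stock positions differed by about 2–4 px between the two cameras, roughly 5–10 mm. I used the top-camera values, and every grasp closed at about the expected width. No check failed.

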